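# Make the faceting bench ready to run

## Task

Set up the gem-faceting bench, with the power off while you do it. First throw the mains lever fully over to off; then seat the white drip tank fully down on its pegged stand, spout towards the side with the brass strip, and push every loose quill down into a clip of the rack (any clip, either way round, one to a clip, roughly centred) until its sprung jaw closes over it. Only when all of that is in place and let go, throw the lever fully back on; leave the other things where they are.

Things in the scene. Friction and masses are not known exactly. Their poses are not given: they have to be found in the camera images.
- tank: loose white drip tank, 86 dia, top at 100, on a square foot 90 x 90 x 24; under 0.7 kg. Origin: centre of its underside; +x: the spout's side. Grey bar handle on top along x: 100 long, 14 thick, 24 tall, its middle 130 above the origin, on posts at x = +-36. Round holes 24 deep in the underside: 21 dia at x = +28, 15 dia at x = -28
- tank_spout (a point): lower end of the tank's spout: 66 to +x of the tank's axis, 34 above its underside
- stand: fixed grey block 120 x 120 x 40 for the tank. Origin: centre of its underside. Two steel pegs, 20 tall with tapered tips, on its top: 18 dia at x = +28, 12 dia at x = -28, so the tank fits one way round only, spout to the stand's +x, where a brass strip is let into the top
- stand_seat (a point): middle of the stand's top face (40 above the table), between the pegs: where the tank's origin belongs
- rack: fixed rack, base 126 x 250 x 12, origin under its centre. Four clips 62 apart along y; rods lie along x. Each clip: two forks at x = +-45, 12 thick, -y prong up to z = 78; on the +y side each fork has a sprung jaw's roller, 12 dia, at z = 61, 9.5 to +y of the clip's middle. Push the rod straight down past it (about 10 N); it snaps back above the rod
- seat0 (a point): middle of clip 0: where the axis and middle of a seated quill belong, 50 above the table; at y = -93 in the rack; axes as the rack's
- jaw0 (a joint): sprung jaw of clip 0, rad: 0 closed (also when closed over a quill), about 0.07 while a rod passes
- seat1 (a point): middle of clip 1: where the axis and middle of a seated quill belong, 50 above the table; at y = -31 in the rack; axes as the rack's
- jaw1 (a joint): sprung jaw of clip 1, rad: 0 closed (also when closed over a quill), about 0.07 while a rod passes
- seat2 (a point): middle of clip 2: where the axis and middle of a seated quill belong, 50 above the table; at y = 31 in the rack; axes as the rack's
- jaw2 (a joint): sprung jaw of clip 2, rad: 0 closed (also when closed over a quill), about 0.07 while a rod passes
- seat3 (a point): middle of clip 3: where the axis and middle of a seated quill belong, 50 above the table; at y = 93 in the rack; axes as the rack's
- jaw3 (a joint): sprung jaw of clip 3, rad: 0 closed (also when closed over a quill), about 0.07 while a rod passes
- quill0: loose quill (dop holder): steel rod 16 dia, 140 long, with a square brass grip 44 long, 20 x 20, round its middle, and at the +x end a small brass cup with a green stone, reaching 88 from the middle. 0.15 kg. Origin: in the axis at the middle of the grip (10 above the table as it lies); x along the rod. May be absent (None)
- quill1: loose quill (dop holder): steel rod 16 dia, 140 long, with a square brass grip 44 long, 20 x 20, round its middle, and at the +x end a small brass cup with a green stone, reaching 88 from the middle. 0.15 kg. Origin: in the axis at the middle of the grip (10 above the table as it lies); x along the rod. May be absent (None)
- quill2: loose quill (dop holder): steel rod 16 dia, 140 long, with a square brass grip 44 long, 20 x 20, round its middle, and at the +x end a small brass cup with a green stone, reaching 88 from the middle. 0.15 kg. Origin: in the axis at the middle of the grip (10 above the table as it lies); x along the rod. May be absent (None)
- quill3: loose quill (dop holder): steel rod 16 dia, 140 long, with a square brass grip 44 long, 20 x 20, round its middle, and at the +x end a small brass cup with a green stone, reaching 88 from the middle. 0.15 kg. Origin: in the axis at the middle of the grip (10 above the table as it lies); x along the rod. May be absent (None)
- power (a joint): mains lever, rad: 0 off (leans to its base's -x), 1.0 fully on (leans to +x); stays where left, light
- power_tip (a point): middle of the black ball, 26 dia, at the end of the mains lever, 80 from its pivot
- power_base: fixed grey block 70 x 50 x 25 of the mains lever; origin: centre of its underside; the pivot lies along y, 22 above the origin
- jar: bystander, to be left alone: small glass jar, 44 dia x 60 high (mm)
- bowl: bystander, to be left alone: shallow amber glass bowl, 100 dia x 35 high (mm)
- oil: bystander, to be left alone: clear bottle with white cap, 56 dia x 140 high (mm)
- spanner: bystander, to be left alone: spanner lying flat (mm)

How it is judged:
On the way, in this order (a step that is already met when the one before it is completed fails the run):
1. the mains lever is thrown off (value of joint power below 0.15 rad), for 0.2 s.
2. the tank sits on its pegs and every quill is in a clip, all released, the lever still off (horizontal distance between tank and stand_seat below 0.004 m and z of tank in the frame of stand_seat between -0.003 and 0.003 m and x of tank_spout in the frame of stand above 0.055 m and angle between tank's own z axis and vertical below 0.05 rad and contact force between the fingers and tank below 0.3 N and ((horizontal distance between quill0 and seat0 below 0.02 m and z of quill0 in the frame of seat0 between -0.004 and 0.004 m and angle between the x axis of quill0 and the x axis of rack, either way round below 0.1 rad and value of joint jaw0 below 0.04 rad) or (horizontal distance between quill0 and seat1 below 0.02 m and z of quill0 in the frame of seat1 between -0.004 and 0.004 m and angle between the x axis of quill0 and the x axis of rack, either way round below 0.1 rad and value of joint jaw1 below 0.04 rad) or (horizontal distance between quill0 and seat2 below 0.02 m and z of quill0 in the frame of seat2 between -0.004 and 0.004 m and angle between the x axis of quill0 and the x axis of rack, either way round below 0.1 rad and value of joint jaw2 below 0.04 rad) or (horizontal distance between quill0 and seat3 below 0.02 m and z of quill0 in the frame of seat3 between -0.004 and 0.004 m and angle between the x axis of quill0 and the x axis of rack, either way round below 0.1 rad and value of joint jaw3 below 0.04 rad)) and ((horizontal distance between quill1 and seat0 below 0.02 m and z of quill1 in the frame of seat0 between -0.004 and 0.004 m and angle between the x axis of quill1 and the x axis of rack, either way round below 0.1 rad and value of joint jaw0 below 0.04 rad) or (horizontal distance between quill1 and seat1 below 0.02 m and z of quill1 in the frame of seat1 between -0.004 and 0.004 m and angle between the x axis of quill1 and the x axis of rack, either way round below 0.1 rad and value of joint jaw1 below 0.04 rad) or (horizontal distance between quill1 and seat2 below 0.02 m and z of quill1 in the frame of seat2 between -0.004 and 0.004 m and angle between the x axis of quill1 and the x axis of rack, either way round below 0.1 rad and value of joint jaw2 below 0.04 rad) or (horizontal distance between quill1 and seat3 below 0.02 m and z of quill1 in the frame of seat3 between -0.004 and 0.004 m and angle between the x axis of quill1 and the x axis of rack, either way round below 0.1 rad and value of joint jaw3 below 0.04 rad)) and ((horizontal distance between quill2 and seat0 below 0.02 m and z of quill2 in the frame of seat0 between -0.004 and 0.004 m and angle between the x axis of quill2 and the x axis of rack, either way round below 0.1 rad and value of joint jaw0 below 0.04 rad) or (horizontal distance between quill2 and seat1 below 0.02 m and z of quill2 in the frame of seat1 between -0.004 and 0.004 m and angle between the x axis of quill2 and the x axis of rack, either way round below 0.1 rad and value of joint jaw1 below 0.04 rad) or (horizontal distance between quill2 and seat2 below 0.02 m and z of quill2 in the frame of seat2 between -0.004 and 0.004 m and angle between the x axis of quill2 and the x axis of rack, either way round below 0.1 rad and value of joint jaw2 below 0.04 rad) or (horizontal distance between quill2 and seat3 below 0.02 m and z of quill2 in the frame of seat3 between -0.004 and 0.004 m and angle between the x axis of quill2 and the x axis of rack, either way round below 0.1 rad and value of joint jaw3 below 0.04 rad)) and ((horizontal distance between quill3 and seat0 below 0.02 m and z of quill3 in the frame of seat0 between -0.004 and 0.004 m and angle between the x axis of quill3 and the x axis of rack, either way round below 0.1 rad and value of joint jaw0 below 0.04 rad) or (horizontal distance between quill3 and seat1 below 0.02 m and z of quill3 in the frame of seat1 between -0.004 and 0.004 m and angle between the x axis of quill3 and the x axis of rack, either way round below 0.1 rad and value of joint jaw1 below 0.04 rad) or (horizontal distance between quill3 and seat2 below 0.02 m and z of quill3 in the frame of seat2 between -0.004 and 0.004 m and angle between the x axis of quill3 and the x axis of rack, either way round below 0.1 rad and value of joint jaw2 below 0.04 rad) or (horizontal distance between quill3 and seat3 below 0.02 m and z of quill3 in the frame of seat3 between -0.004 and 0.004 m and angle between the x axis of quill3 and the x axis of rack, either way round below 0.1 rad and value of joint jaw3 below 0.04 rad)) and contact force between the fingers and quill0 below 0.3 N and contact force between the fingers and quill1 below 0.3 N and contact force between the fingers and quill2 below 0.3 N and contact force between the fingers and quill3 below 0.3 N and value of joint power below 0.2 rad), for 0.2 s.
3. the mains lever is thrown on (value of joint power above 0.85 rad), for 0.2 s.
At the end, for the whole second after the job is handed in: Tank within 4 mm sideways and 3 mm in height of its seat, spout to the stand's +x; each quill within 20 mm level, 4 mm in height and 0.1 rad of a clip's seat, that jaw below 0.04 rad; all released and still; lever above 0.85 rad (horizontal distance between tank and stand_seat below 0.004 m and z of tank in the frame of stand_seat between -0.003 and 0.003 m and x of tank_spout in the frame of stand above 0.055 m and angle between tank's own z axis and vertical below 0.05 rad and contact force between the fingers and tank below 0.3 N and ((horizontal distance between quill0 and seat0 below 0.02 m and z of quill0 in the frame of seat0 between -0.004 and 0.004 m and angle between the x axis of quill0 and the x axis of rack, either way round below 0.1 rad and value of joint jaw0 below 0.04 rad) or (horizontal distance between quill0 and seat1 below 0.02 m and z of quill0 in the frame of seat1 between -0.004 and 0.004 m and angle between the x axis of quill0 and the x axis of rack, either way round below 0.1 rad and value of joint jaw1 below 0.04 rad) or (horizontal distance between quill0 and seat2 below 0.02 m and z of quill0 in the frame of seat2 between -0.004 and 0.004 m and angle between the x axis of quill0 and the x axis of rack, either way round below 0.1 rad and value of joint jaw2 below 0.04 rad) or (horizontal distance between quill0 and seat3 below 0.02 m and z of quill0 in the frame of seat3 between -0.004 and 0.004 m and angle between the x axis of quill0 and the x axis of rack, either way round below 0.1 rad and value of joint jaw3 below 0.04 rad)) and ((horizontal distance between quill1 and seat0 below 0.02 m and z of quill1 in the frame of seat0 between -0.004 and 0.004 m and angle between the x axis of quill1 and the x axis of rack, either way round below 0.1 rad and value of joint jaw0 below 0.04 rad) or (horizontal distance between quill1 and seat1 below 0.02 m and z of quill1 in the frame of seat1 between -0.004 and 0.004 m and angle between the x axis of quill1 and the x axis of rack, either way round below 0.1 rad and value of joint jaw1 below 0.04 rad) or (horizontal distance between quill1 and seat2 below 0.02 m and z of quill1 in the frame of seat2 between -0.004 and 0.004 m and angle between the x axis of quill1 and the x axis of rack, either way round below 0.1 rad and value of joint jaw2 below 0.04 rad) or (horizontal distance between quill1 and seat3 below 0.02 m and z of quill1 in the frame of seat3 between -0.004 and 0.004 m and angle between the x axis of quill1 and the x axis of rack, either way round below 0.1 rad and value of joint jaw3 below 0.04 rad)) and ((horizontal distance between quill2 and seat0 below 0.02 m and z of quill2 in the frame of seat0 between -0.004 and 0.004 m and angle between the x axis of quill2 and the x axis of rack, either way round below 0.1 rad and value of joint jaw0 below 0.04 rad) or (horizontal distance between quill2 and seat1 below 0.02 m and z of quill2 in the frame of seat1 between -0.004 and 0.004 m and angle between the x axis of quill2 and the x axis of rack, either way round below 0.1 rad and value of joint jaw1 below 0.04 rad) or (horizontal distance between quill2 and seat2 below 0.02 m and z of quill2 in the frame of seat2 between -0.004 and 0.004 m and angle between the x axis of quill2 and the x axis of rack, either way round below 0.1 rad and value of joint jaw2 below 0.04 rad) or (horizontal distance between quill2 and seat3 below 0.02 m and z of quill2 in the frame of seat3 between -0.004 and 0.004 m and angle between the x axis of quill2 and the x axis of rack, either way round below 0.1 rad and value of joint jaw3 below 0.04 rad)) and ((horizontal distance between quill3 and seat0 below 0.02 m and z of quill3 in the frame of seat0 between -0.004 and 0.004 m and angle between the x axis of quill3 and the x axis of rack, either way round below 0.1 rad and value of joint jaw0 below 0.04 rad) or (horizontal distance between quill3 and seat1 below 0.02 m and z of quill3 in the frame of seat1 between -0.004 and 0.004 m and angle between the x axis of quill3 and the x axis of rack, either way round below 0.1 rad and value of joint jaw1 below 0.04 rad) or (horizontal distance between quill3 and seat2 below 0.02 m and z of quill3 in the frame of seat2 between -0.004 and 0.004 m and angle between the x axis of quill3 and the x axis of rack, either way round below 0.1 rad and value of joint jaw2 below 0.04 rad) or (horizontal distance between quill3 and seat3 below 0.02 m and z of quill3 in the frame of seat3 between -0.004 and 0.004 m and angle between the x axis of quill3 and the x axis of rack, either way round below 0.1 rad and value of joint jaw3 below 0.04 rad)) and contact force between the fingers and quill0 below 0.3 N and contact force between the fingers and quill1 below 0.3 N and contact force between the fingers and quill2 below 0.3 N and contact force between the fingers and quill3 below 0.3 N and linear speed of each of tank, quill0, quill1, quill2, quill3 below 0.02 m/s and value of joint power above 0.85 rad); the robot touches nothing.
It fails at once if a bystander is shifted by more than 4 cm (distance of any of jar, bowl, oil, spanner from where it was at the start of the episode above 0.04 m).
Of quill0, quill1, quill2, quill3 only 3 to 4 are there at a start; the rules pass over those that are not, and their reading is None.
At some moment in a run one of quill0, quill1, quill2, quill3 may be knocked a few centimetres aside while the robot is not near it.
Once in a run the grip may slacken for a moment while it holds something.
It also fails if it takes over 210 s, if anything falls off the work surface, if the arm or the gripper's body presses on something with over 40 N, if the wrist force passes 120 N, or if a joint passes its speed limit or range.

## Robot

A 6-joint arm with a two-finger parallel gripper is mounted at the origin on the work surface. World frame = base frame: x ahead of the robot, y to its left, z up, the work surface at z = 0. Lengths are in m, angles in rad, forces in N, time in s.
With the tool pointing down it reaches from about 0.275 to 0.825 m from the base axis. Payload 4.9 kg.
Tool frame: the origin (TCP) lies midway between the tips of the shut fingers; the grasp point (between the pads) lies 19 mm behind it (bot.grip_depth is the distance from the TCP to the grasp point, in m); z points along the fingers, y is the line along which they close (so a half turn about z gives the same grasp; the last joint's range is limited). The gripper opens to 85 mm and grips with 20 to 120 N. Pads are 22 mm wide; open, the fingers measure 114 mm over their backs; the gripper's body (76 mm by 85 mm) begins 54 mm behind the grasp point. The pads swing forward as they close: fully open they stand 13 mm farther back than shut.
Start: joints at [0.987, 0.326, -0.193, 1.052, 0, 1.437], TCP at [0.239, 0.495, 0.231] pointing down, gripper open.
Joint ranges: [-2.65, 2.65], [-0.97, 1.79], [-1.3, 1.35], [-1.93, 2.1], [-1.47, 1.37], [-3.14, 3.14]. Speed limits (rad/s): [2.57, 2.57, 3.14, 3.14, 3.14, 3.14].

## Interface

Orientations are given as a unit quaternion [w, x, y, z].
In Python, from cell import bot gives the robot as it stands. Calls block until the motion is done:
- bot.move_pose(position, orientation): joint-space move of the TCP to a pose.
- bot.move_linear(position, speed=0.15, rotation=None, until_force=None): straight line of the TCP; rotation=None keeps the orientation; speed is the mean speed in m/s. With until_force (N) it stops when the force on the tool has changed by that much, and returns True; else False.
- bot.goto_joints(angles): joint-space move.
- bot.set_gripper(opening, grasp_force=None): opening from 0.0 (shut) to 1.0 (fully open); grasp_force is the grip in N (None keeps the last); returns when the fingers have stopped.
- bot.wait(seconds).
- bot.solve_ik(position, orientation): joint angles nearest the present ones, or None.
- bot.camera(name): name is "side" or "top" or "wrist"; returns the picture (384x512x3 uint8, red, green, blue); there is no depth.
- bot.calibration(name): a dict with "mtx" (3x3 intrinsics, pixels), "extrinsics" (4x4, takes a point from world to camera coordinates); the wrist camera has in their place "hand_eye" (4x4, takes a point from camera to tool coordinates, whose origin is the TCP and whose axes are the flange's). Camera axes: x right, y down, z forward; pixel columns grow to the right and rows downward; lengths in m; the calibration is good to about 2 mm. The wrist camera is an equidistant fisheye: a pixel r from the principal point sees the ray r / f radians off the axis. A picture is of the moment at which its call begins: read the wrist's pose just before it. calibration takes no time and is no camera call.
A pose or a line that the arm cannot do raises bot.PlanningError and nothing moves.
- bot.close_job(): hands the job in; it is judged then, once.
Trained networks look in the newest picture that a camera, given by its name, has taken for a name from the list of things; names that differ only in an ending like _2 or _b are one class to them, and where a whole thing is asked for, a point or a joint stands for the part that bears it (a point fixed in the world has none). Each returns a list of dicts, best first, with "confidence" (0 to 1); they miss things now and then, are a little off and sometimes report something else, mostly with a low value. They report only what shows in the picture. A call takes as long as a camera call.
- bot.search_frame(camera, thing): "bbox" ([left, top, width, height] in pixels, round what is visible of it).
Readings, each from a call of its own:
- bot.read_clock(): time.
- bot.read_joint_positions(): joint angles.
- bot.read_joint_vel(): joint speeds.
- bot.read_joint_efforts(): joint torques, N m.
- bot.read_position(): TCP position.
- bot.read_tool_rot(): TCP orientation.
- bot.read_ft_force(): force on the tool from outside, world axes, zero at the start.
- bot.read_moment(): the same for the moment, N m.
- bot.read_gripper_width(): opening from 0.0 (shut) to 1.0 (fully open).
- bot.read_finger_force(): force on a finger pad.
Only numpy, scipy, OpenCV 4.12 (cv2) and the standard library are available. Lean on these libraries where they do the work, as an engineer would, in place of code of your own. Each camera call takes 0.05 s, during which the arm holds its last target. There are 200 camera calls.

## Working session

There is one attempt and no reset: what is moved stays moved. The work goes in short steps, each a Python script; the robot and the scene stay as the last script left them, time stands still between calls to the robot, and variables do not carry over. Pictures are saved under pics/ and viewed, at most 14 in all, crops included, and the job is handed in when it is done.

```bash
mkdir -p pics; ls; python3 - <<'E'
from cell import bot
import cv2,numpy as np
ims=[]
for c in ["top","side"]:
    im=bot.camera(c); cv2.imwrite(f"pics/{c}0.png",cv2.resize(im[:,:,::-1],(800,600),interpolation=cv2.INTER_CUBIC))
    k=bot.calibration(c); print(c,np.round(k["mtx"],1).tolist(),np.round(k["extrinsics"],3).tolist())
    for t in ["tank","tank_spout","stand","rack","quill0","power_tip","power_base","jar","bowl","oil","spanner"]:
        print(t,[(np.round(d["bbox"]).astype(int).tolist(),round(d["confidence"],2)) for d in bot.search_frame(c,t)][:6])
print(bot.read_clock()); k=bot.calibration("wrist");print(k)
E
```

```text
pics
top [[387.8, 0.0, 257.8], [0.0, 387.8, 197.4], [0.0, 0.0, 1.0]] [[-0.002, -1.0, 0.003, -0.019], [-0.976, 0.001, -0.218, 0.573], [0.218, -0.003, -0.976, 1.054], [0.0, 0.0, 0.0, 1.0]]
tank [([326, 162, 36, 47], 0.97)]
tank_spout [([325, 163, 47, 45], 0.71), ([160, 195, 11, 34], 0.68)]
stand [([241, 161, 42, 43], 0.75), ([158, 193, 10, 33], 0.75)]
rack [([114, 190, 97, 48], 0.57), ([181, 198, 11, 31], 0.36), ([383, 212, 22, 35], 0.19)]
quill0 [([182, 242, 10, 49], 0.87), ([280, 212, 12, 51], 0.61), ([239, 212, 8, 56], 0.53), ([326, 218, 17, 47], 0.52)]
power_tip []
power_base [([381, 213, 24, 34], 0.87)]
jar [([294, 148, 10, 20], 0.6)]
bowl [([149, 136, 29, 31], 0.92), ([328, 218, 15, 49], 0.45)]
oil [([208, 136, 21, 31], 0.71)]
spanner [([375, 160, 21, 63], 0.83), ([240, 157, 40, 49], 0.47), ([115, 190, 92, 51], 0.36)]
side [[462.3, 0.0, 254.6], [0.0, 462.3, 197.3], [0.0, 0.0, 1.0]] [[0.785, -0.619, -0.014, -0.451], [-0.42, -0.516, -0.747, 0.296], [0.455, 0.593, -0.665, 1.303], [0.0, 0.0, 0.0, 1.0]]
tank [([301, 217, 41, 56], 0.65), ([250, 263, 50, 21], 0.35)]
tank_spout [([300, 2
[... 415 characters left out ...]
, 17, 20], 0.53), ([202, 216, 39, 17], 0.37)]
bowl [([229, 145, 27, 16], 0.55)]
oil [([301, 280, 36, 41], 0.64), ([258, 151, 16, 36], 0.58), ([322, 278, 16, 27], 0.18)]
spanner []
1.2
{'mtx': array([[297.31863964,   0.        , 247.48693169],
       [  0.        , 297.31863964, 186.10686009],
       [  0.        ,   0.        ,   1.        ]]), 'hand_eye': array([[-4.56961014e-04, -9.52842440e-01, -3.03465114e-01,
         7.85675771e-02],
       [ 9.99999221e-01, -7.87798816e-04,  9.67780065e-04,
        -1.00381177e-03],
       [-1.16121138e-03, -3.03464436e-01,  9.52842058e-01,
        -1.43702010e-01],
       [ 0.00000000e+00,  0.00000000e+00,  0.00000000e+00,
         1.00000000e+00]])}
```

View pics/top0.png

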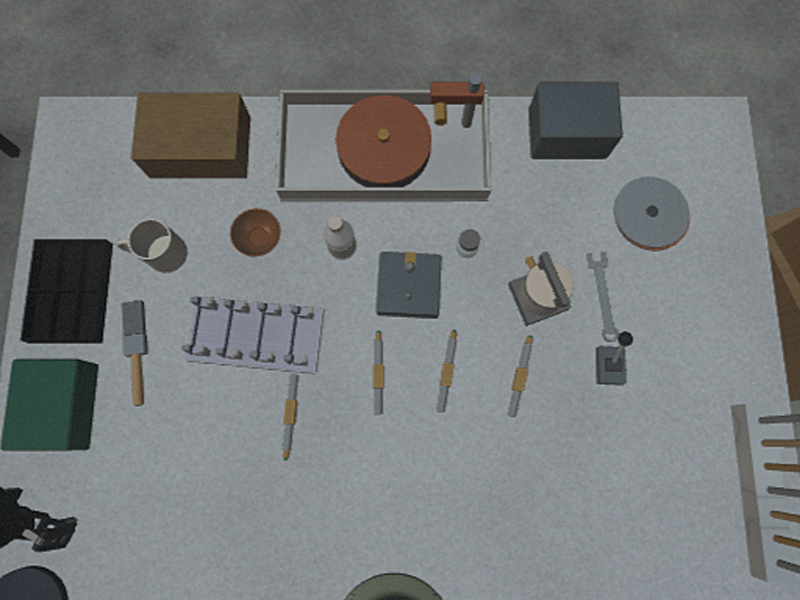

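View pics/side0.png

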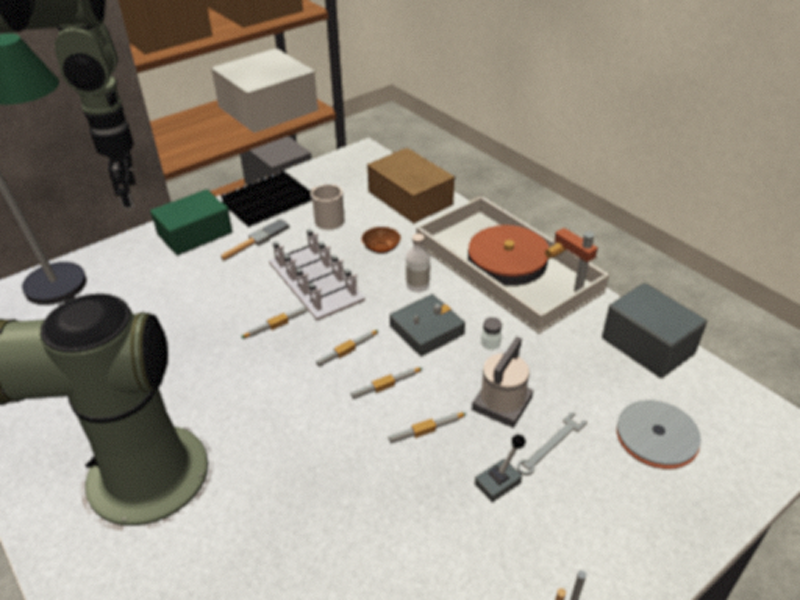

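The top view shows four quills at (290,417), (378,373), (447,373) and (520,378). The rack is at (255,333), the stand at (410,285) with its brass strip on the far side, the tank at (540,288), and the lever base at (612,365) with its ball at (625,340), so it is on. The side view agrees. Next I'll take wrist views.

```bash
cat > h.py <<'E'
from cell import bot
import cv2,numpy as np
from scipy.spatial.transform import Rotation as Ro
W=bot.calibration("wrist")
def quat(yaw):
    q=(Ro.from_euler("z",yaw)*Ro.from_quat([1,0,0,0])).as_quat(); return [q[3],q[0],q[1],q[2]]
def wpose():
    q=bot.read_tool_rot(); T=np.eye(4); T[:3,:3]=Ro.from_quat([q[1],q[2],q[3],q[0]]).as_matrix(); T[:3,3]=bot.read_position()
    return T@W["hand_eye"]
def shot(name):
    C=wpose(); im=bot.camera("wrist"); np.savez(f"pics/{name}.npz",C=C,im=im); return C,im
def load(name):
    d=np.load(f"pics/{name}.npz"); return d["C"],d["im"]
def proj(C,P):   # world points -> wrist px
    p=(np.atleast_2d(P)-C[:3,3])@C[:3,:3]; r=np.linalg.norm(p[:,:2],axis=1); th=np.arctan2(r,p[:,2])
    m=W["mtx"]; return p[:,:2]/np.maximum(r,1e-9)[:,None]*th[:,None]*m[0,0]+m[:2,2]
def ray(C,uv):
    m=W["mtx"]; d=(np.asarray(uv,float)-m[:2,2])/m[0,0]; r=np.linalg.norm(d)
    return C[:3,:3]@np.array([*(d/max(r,1e-9)*np.sin(r)),np.cos(r)])
def plane(C,uv,z):
    d=ray(C,uv); return C[:3,3]+d*(z-C[2,3])/d[2]
def tri(*obs):   # (C,uv)...  least squares meeting point of rays
    A=0;b=0
    for C,uv in obs:
        d=ray(C,uv); M=np.eye(3)-np.outer(d,d); A=A+M; b=b+M@C[:3,3]
    return np.linalg.solve(A,b)
# ortho picture at height z: column = (y1-y)/s, row=(x1-x)/s
def ortho(C,im,x0,x1,y0,y1,z,s,name=None,grid=0.05):
    xs=np.arange(x1,x0,-s); ys=np.arange(y1,y0,-s)
    X,Y=np.meshgrid(xs,ys,indexing="ij"); P=np.stack([X,Y,np.full_like(X,z)],-1).reshape(-1,3)
    uv=proj(C,P).reshape(*X.shape,2).astype(np.float32)
    o=cv2.remap(im,uv[...,0],uv[...,1],cv2.INTER_CUBIC)[:,:,::-1].copy()
    if grid:
        for g in np.arange(np.ceil(x0/grid)*grid,x1,grid):
            r=int(round((x1-g)/s)); cv2.line(o,(0,r),(8,r),(0,0,255),1); cv2.putText(o,f"{g:.2f}",(10,r+4),0,.35,(0,0,255),1)
        for g in np.arange(np.ceil(y0/grid)*grid,y1,grid):
            c=int(round((y1-g)/s)); cv2.line(o,(c,0),(c,8),(0,0,255),1); cv2.putText(o,f"{g:.2f}",(c-12,20),0,.35,(0,0,255),1)
    if name: cv2.imwrite(f"pics/{name}.png",o)
    return o
E
python3 - <<'E'
from h import *
for n,p in [("A",(.55,.18,.28)),("B",(.55,-.02,.28)),("D",(.55,-.25,.28))]:
    bot.move_pose(p,quat(0)); C,im=shot(n); print(n,np.round(C[:3,3],3))
    for t in ["tank","stand","rack","quill0","power_tip","power_base","tank_spout"]:
        print(t,[(np.round(d["bbox"]).astype(int).tolist(),round(d["confidence"],2)) for d in bot.search_frame("wrist",t)][:5])
print(bot.read_clock(),bot.read_ft_force())
C,im=load("A"); ortho(C,im,.35,.70,.03,.40,.0,.00062,"oA")
C,im=load("D"); ortho(C,im,.35,.75,-.48,.04,.0,.00068,"oD")
E
```

```text
A [0.628 0.181 0.424]
tank [([478, 89, 34, 69], 0.86), ([98, 123, 22, 77], 0.4)]
stand [([351, 55, 84, 91], 0.94)]
rack [([99, 109, 179, 106], 0.89), ([145, 4, 75, 54], 0.23)]
quill0 [([451, 172, 36, 71], 0.9), ([395, 157, 37, 90], 0.88), ([335, 156, 16, 81], 0.81), ([231, 215, 15, 82], 0.63)]
power_tip []
power_base []
tank_spout [([476, 92, 36, 68], 0.63)]
B [ 0.629 -0.019  0.424]
tank [([385, 69, 98, 96], 0.78)]
stand [([207, 48, 99, 94], 0.92)]
rack [([1, 122, 141, 94], 0.96)]
quill0 [([282, 155, 37, 100], 0.97), ([361, 167, 40, 88], 0.97), ([205, 156, 17, 100], 0.77), ([114, 211, 16, 55], 0.64)]
power_tip [([473, 184, 33, 18], 0.9), ([111, 211, 19, 54], 0.18)]
power_base [([448, 182, 59, 40], 0.86)]
tank_spout [([382, 71, 98, 97], 0.75), ([115, 11, 65, 43], 0.3)]
D [ 0.629 -0.248  0.424]
tank [([227, 56, 90, 103], 0.87), ([69, 159, 25, 89], 0.44)]
stand [([59, 60, 82, 85], 0.75), ([2, 138, 31, 73], 0.6), ([143, 156, 20, 86], 0.17)]
rack [([2, 134, 30, 74], 0.62), ([56, 57, 84, 89], 0.26)]
quill0 [([71, 160, 25, 89], 0.79), ([143, 156, 18, 82], 0.75), ([223, 162, 34, 92], 0.75), ([14, 205, 22, 74], 0.74), ([341, 49, 28, 125], 0.5)]
power_tip [([357, 185, 32, 19], 0.73)]
power_base [([333, 179, 58, 48], 0.64), ([0, 137, 35, 78], 0.18)]
tank_spout [([228, 57, 88, 107], 0.81)]
11.825 [0.65350479 0.5242202  0.42844196]
```

View pics/oA.png

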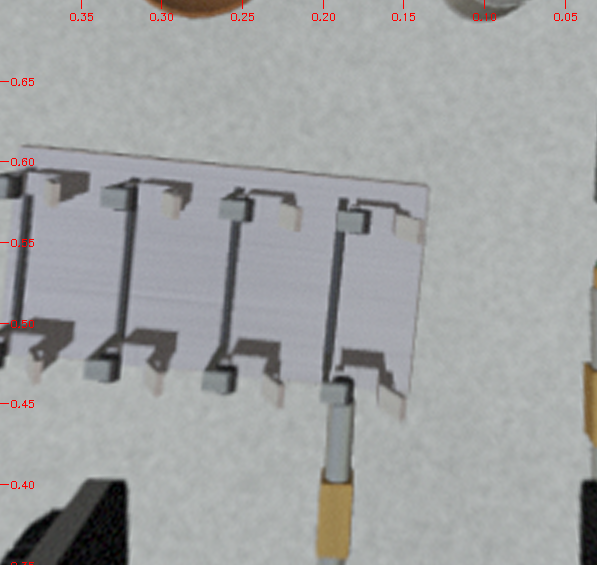

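View pics/oD.png

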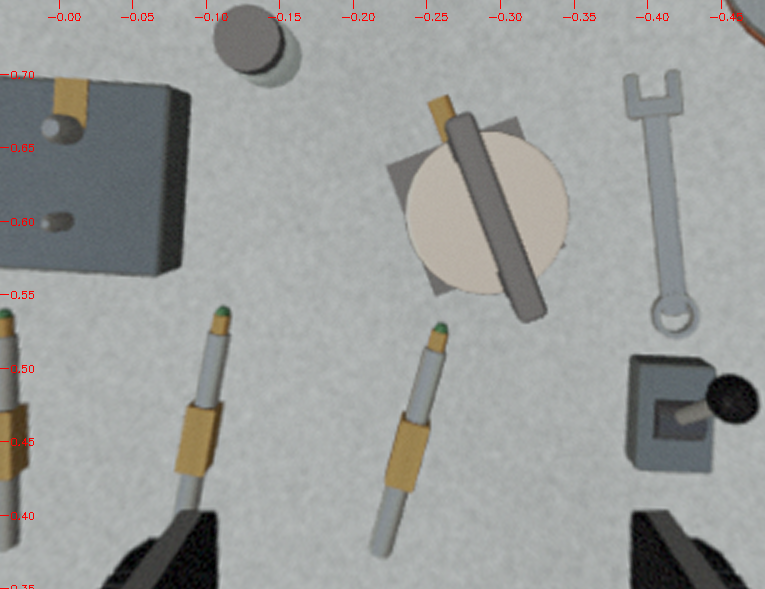

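The wrist orthos show the rack with prong and roller pairs and its base corner at (428,186). In the second picture the stand's brass strip is at (70,100), the tank is at (487,212) with its handle from (460,125) to (530,310), three quills are visible, and the lever ball is at (733,398). Now I'll triangulate and segment.

```bash
cat >> h.py <<'E'
def rect(mask,x1,y1,s,amin=200,name=None):
    m=cv2.morphologyEx(mask.astype(np.uint8)*255,cv2.MORPH_OPEN,np.ones((3,3)))
    out=[]
    for c in cv2.findContours(m,cv2.RETR_EXTERNAL,cv2.CHAIN_APPROX_NONE)[0]:
        if cv2.contourArea(c)<amin: continue
        b=cv2.boxPoints(cv2.minAreaRect(c)); P=np.array([x1-b[:,1]*s,y1-b[:,0]*s]).T
        e=[P[1]-P[0],P[2]-P[1]]; e.sort(key=np.linalg.norm)
        a=np.arctan2(e[1][1],e[1][0]); a=(a+np.pi/2)%np.pi-np.pi/2
        out.append((P.mean(0).round(4).tolist(),round(np.linalg.norm(e[1]),4),round(np.linalg.norm(e[0]),4),round(float(a),3)))
    return out
def quills(n,box=(.25,.7,-.48,.4)):
    C,im=load(n); s=.0006; o=ortho(C,im,*box,.018,s,grid=0); h=cv2.cvtColor(o,cv2.COLOR_BGR2HSV).astype(int)
    m=(h[...,0]>10)&(h[...,0]<28)&(h[...,1]>110)&(h[...,2]>70)
    return [r for r in rect(m,box[1],box[3],s,700) if .03<r[1]<.07 and .012<r[2]<.035]
E
python3 - <<'E'
from h import *
B,D,A=load("B"),load("D"),load("A")
bb=lambda l,t,w,h:(l+w/2,t+h/2)
print("ball",tri((B[0],bb(473,184,33,18)),(D[0],bb(357,185,32,19))))
print("stand",tri((B[0],bb(207,48,99,94)),(D[0],bb(59,60,82,85)),(A[0],bb(351,55,84,91))))
print("tank",tri((B[0],bb(385,69,98,96)),(D[0],bb(227,56,90,103))))
print("q",tri((B[0],bb(282,155,37,100)),(A[0],bb(395,157,37,90))),tri((B[0],bb(361,167,40,88)),(A[0],bb(451,172,36,71))))
for n in "ABD": print(n,*quills(n),sep="\n ")
# ball again by darkness, base top
for n,(C,im) in (("B",B),("D",D)):
    o=ortho(C,im,.40,.60,-.48,-.33,.025,.0005,grid=0); hsv=cv2.cvtColor(o,cv2.COLOR_BGR2HSV); g=hsv[...,2]
    cv2.imwrite(f"pics/lev{n}.png",o)
    print(n,"base",rect((g<135)&(g>60),.60,-.33,.0005,400),"ball",rect(g<45,.60,-.33,.0005,100))
oB=ortho(*B,.45,.75,-.36,.09,.04,.0006,grid=0);oD=ortho(*D,.40,.62,-.48,-.33,.025,.001,grid=0)
cv2.imwrite("pics/oB.png",cv2.copyMakeBorder(oB,0,0,0,0,0))
E
```

```text
ball [ 0.5040712  -0.41637554  0.0703221 ]
stand [ 0.62858513 -0.03180616  0.01725716]
tank [ 0.61344939 -0.27756553  0.06313998]
q [ 0.46542042 -0.10047526  0.00397898] [ 0.45214556 -0.2383073   0.00452661]
A
 ([0.38920000195503235, 0.19200000166893005], np.float32(0.0452), np.float32(0.0174), -0.048)
 ([0.4564000070095062, 0.031599998474121094], np.float32(0.0468), np.float32(0.0228), 0.0)
 ([0.46000000834465027, -0.09529999643564224], np.float32(0.0453), np.float32(0.0298), -0.182)
 ([0.6643999814987183, -0.2896000146865845], np.float32(0.0305), np.float32(0.0266), 0.114)
 ([0.6937000155448914, 0.27309998869895935], np.float32(0.0642), np.float32(0.0126), -1.571)
B
 ([0.39169999957084656, 0.18930000066757202], np.float32(0.0503), np.float32(0.0243), -0.092)
 ([0.45080000162124634, -0.2337000072002411], np.float32(0.0447), np.float32(0.028), -0.275)
 ([0.45579999685287476, 0.02889999933540821], np.float32(0.0456), np.float32(0.0186), -0.0)
 ([0.45969998836517334, -0.09839999675750732], np.float32(0.0461), np.float32(0.0217), -0.183)
 ([0.6660000085830688, -0.2808000147342682], np.f
[... 390 characters left out ...]
float32(0.0214), -0.171)
B base [([0.47690001130104065, -0.4221000075340271], np.float32(0.1136), np.float32(0.0742), 1.523), ([0.5651999711990356, -0.3824000060558319], np.float32(0.0829), np.float32(0.0611), 0.353)] ball [([0.4894999861717224, -0.47519999742507935], np.float32(0.02), np.float32(0.0085), -0.0)]
D base [([0.40869998931884766, -0.40230000019073486], np.float32(0.0311), np.float32(0.0135), 0.714), ([0.4781999886035919, -0.4068000018596649], np.float32(0.0745), np.float32(0.0586), -0.049)] ball [([0.40779998898506165, -0.3903000056743622], np.float32(0.0175), np.float32(0.0145), -1.571), ([0.4878000020980835, -0.4449999928474426], np.float32(0.032), np.float32(0.0295), -1.571)]
```

View pics/oB.png

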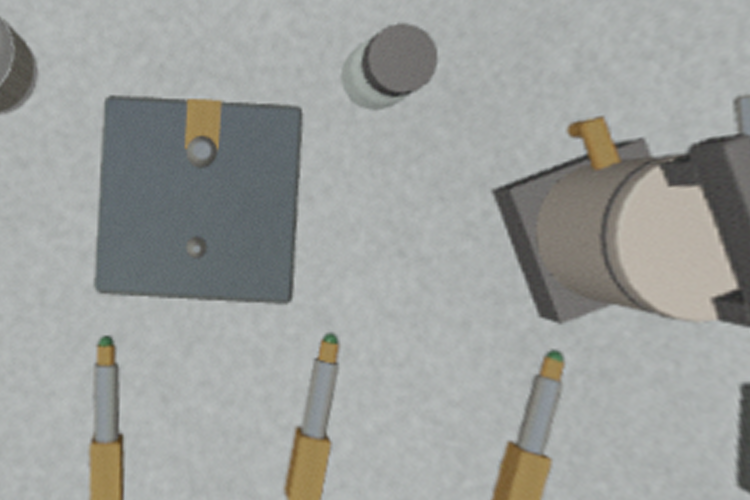

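View pics/levD.png

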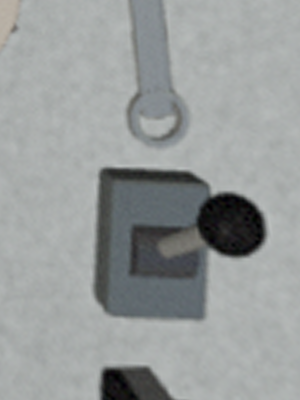

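Lever base is at about (0.474, -0.41), yaw -0.05, with the ball at about (0.512, -0.412, 0.092), leaning to +x. The stand is at (0.6306, -0.0294), yaw -0.056. I'll throw the lever off, then take close aligned views of tank, stand and rack.

```bash
python3 - <<'E'
from h import *
y=-.049; d=np.array([np.cos(y),np.sin(y),0])
bot.set_gripper(0.0)
p=np.array([.550,-.414,.18]); bot.move_pose(p,quat(y)); p[2]=.078
bot.move_linear(p,.12)
f=bot.move_linear(p-d*.105,.06,until_force=15); print("lever",f,bot.read_position(),bot.read_ft_force())
bot.move_linear(bot.read_position()+d*.02,.1)
q=np.array(bot.read_position());q[2]=.2; bot.move_linear(q,.2)
bot.set_gripper(1.0)
def view(n,c,yaw,z):  # camera above c
    off=np.array([np.cos(yaw),np.sin(yaw)])*.0786
    bot.move_pose([c[0]-off[0],c[1]-off[1],z],quat(yaw)); return shot(n)
C,im=view("T1",(.61,-.28),.362,.27)
ortho(C,im,.45,.75,-.48,-.1,.142,.0006,"oT1")
C,im=view("S1",(.631,-.03),-.056,.25)
ortho(C,im,.54,.72,-.12,.06,.04,.0003,"oS1")
C,im=view("R1",(.53,.26),-.098,.25)
ortho(C,im,.44,.63,.10,.40,.012,.0004,"oR1")
print(bot.read_clock())
o=[cv2.imread(f"pics/o{k}.png") for k in("S1","R1","T1")]
h=max(i.shape[0] for i in o[:2]); print([i.shape for i in o])
E
```

```text
lever True [ 0.45947327 -0.40934558  0.07802423] [2.9678383  0.17458939 0.58149684]
24.1833
[(600, 600, 3), (475, 751, 3), (500, 634, 3)]
```

View pics/oT1.png

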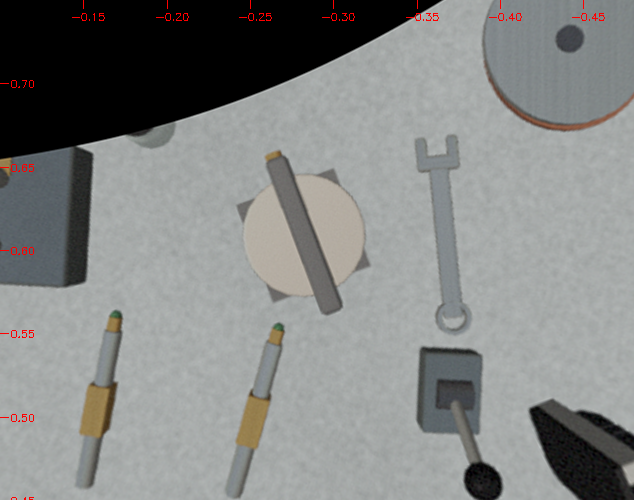

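View pics/oS1.png

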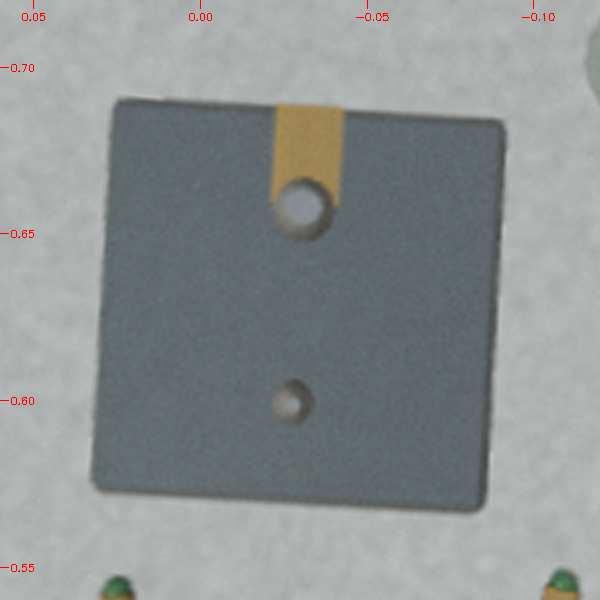

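View pics/oR1.png

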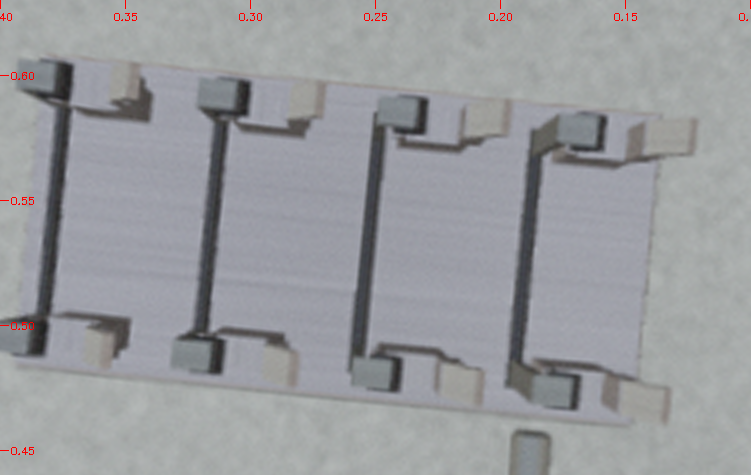

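The lever now leans to -x, with the ball at (483,480) in oT1. The stand centre comes out at (0.6285, -0.0296), yaw -0.056. The rack's base corners give a centre of (0.5341, 0.2649) and yaw about -0.091 (mod π), with prongs on world +y. Handle ends at (278,157) and (330,310) put the tank at about (0.610, -0.282). I'll refine the tank and place it.

```bash
python3 - <<'E'
from h import *
C,im=load("T1"); s=.0004
o=ortho(C,im,.53,.69,-.36,-.2,.1,s,grid=0); h=cv2.cvtColor(o,cv2.COLOR_BGR2HSV).astype(int)
m=((h[...,1]>25)&(h[...,2]>120)&(h[...,0]<25)).astype(np.uint8)*255; m=cv2.morphologyEx(m,cv2.MORPH_OPEN,np.ones((5,5)))
pts=np.vstack([c for c in cv2.findContours(m,cv2.RETR_EXTERNAL,cv2.CHAIN_APPROX_NONE)[0] if cv2.contourArea(c)>800])
(cx,cy),r=cv2.minEnclosingCircle(cv2.convexHull(pts)); el=cv2.fitEllipse(cv2.convexHull(pts)); print("lid",.69-cy*s,-.2-cx*s,r*s,.69-el[0][1]*s,-.2-el[0][0]*s,np.array(el[1])*s)
o=ortho(C,im,.53,.69,-.36,-.2,.142,s,grid=0); h=cv2.cvtColor(o,cv2.COLOR_BGR2HSV).astype(int)
# handle inside lid disc: dark low-saturation -> axis
Y,X=np.mgrid[:o.shape[0],:o.shape[1]]; inside=np.hypot(X-(-.2+.2824)/s,Y-(.69-.6099)/s)<.033/s
mm=inside&(h[...,2]<125); q=np.argwhere(mm)*s; P=np.c_[.69-q[:,0],-.2-q[:,1]]; w,v=np.linalg.eigh(np.cov(P.T)); a=v[:,1]*np.sign(v[0,1]); print("handle",P.mean(0),np.arctan2(a[1],a[0]),np.sqrt(12*w))
cv2.imwrite("pics/th.png",np.hstack([m,mm.astype(np.uint8)*255]))
# stand check & rack by segmentation
C,im=load("S1"); o=ortho(C,im,.54,.72,-.12,.06,.04,.0003,grid=0); hs=cv2.cvtColor(o,cv2.COLOR_BGR2HSV); g=hs[...,2]
gg=(g<135).astype(np.uint8)*255; gg=cv2.morphologyEx(gg,cv2.MORPH_OPEN,np.ones((15,15))); print("stand",rect(gg>0,.72,.06,.0003,5000))
C,im=load("R1"); o=ortho(C,im,.44,.63,.10,.40,.012,.0004,grid=0); hs=cv2.cvtColor(cv2.GaussianBlur(o,(5,5),0),cv2.COLOR_BGR2HSV).astype(int)
gg=((hs[...,0]>110)&(hs[...,0]<150)&(hs[...,1]>8)).astype(np.uint8)*255; gg=cv2.morphologyEx(gg,cv2.MORPH_OPEN,np.ones((9,9))); gg=cv2.morphologyEx(gg,cv2.MORPH_CLOSE,np.ones((21,21)));print("rack",rect(gg>0,.63,.40,.0004,5000))
E
```

```text
Traceback (most recent call last):
ValueError: need at least one array to concatenate
```

```bash
cat > m.py <<'E'
from h import *
C,im=load("T1"); s=.0004
o=ortho(C,im,.53,.69,-.36,-.2,.1,s,grid=0); b=o.astype(int); d=b[...,2]-b[...,0]
print("lid-ish",o[200,150],o[215,240],"table",o[20,380],o[380,20])
g=cv2.GaussianBlur(d.astype(np.float32),(5,5),0)
m=(g>9).astype(np.uint8)*255; m=cv2.morphologyEx(m,cv2.MORPH_OPEN,np.ones((5,5)))
pts=np.vstack([c for c in cv2.findContours(m,cv2.RETR_EXTERNAL,cv2.CHAIN_APPROX_NONE)[0] if cv2.contourArea(c)>800])
el=cv2.fitEllipse(cv2.convexHull(pts)); print("lid",.69-el[0][1]*s,-.2-el[0][0]*s,np.array(el[1])*s)
o=ortho(C,im,.53,.69,-.36,-.2,.142,s,grid=0); h=o.max(2)
Y,X=np.mgrid[:o.shape[0],:o.shape[1]]; inside=np.hypot(X-(-.2+.2824)/s*-1*-1,Y-(.69-.6099)/s)<.033/s
mm=inside&(h<125); q=np.argwhere(mm)*s; P=np.c_[.69-q[:,0],-.2-q[:,1]]; w,v=np.linalg.eigh(np.cov(P.T)); a=v[:,1]*np.sign(v[0,1]); print("handle",P.mean(0),np.arctan2(a[1],a[0]),np.sqrt(12*w))
C,im=load("S1"); o=ortho(C,im,.54,.72,-.12,.06,.04,.0003,grid=0); g=o.max(2)
gg=(g<135).astype(np.uint8)*255; gg=cv2.morphologyEx(gg,cv2.MORPH_CLOSE,np.ones((25,25)));gg=cv2.morphologyEx(gg,cv2.MORPH_OPEN,np.ones((31,31))); print("stand",rect(gg>0,.72,.06,.0003,5000))
C,im=load("R1"); o=ortho(C,im,.44,.63,.10,.40,.012,.0004,grid=0); b=cv2.GaussianBlur(o,(7,7),0).astype(int)
k=b[...,0]+b[...,2]-2*b[...,1]; print("lilac",k[260,420],k[260,20],k[20,700],k[450,300])
gg=(k>10).astype(np.uint8)*255; gg=cv2.morphologyEx(gg,cv2.MORPH_OPEN,np.ones((9,9))); gg=cv2.morphologyEx(gg,cv2.MORPH_CLOSE,np.ones((31,31)));print("rack",rect(gg>0,.63,.40,.0004,5000))
E
python3 m.py
```

```text
lid-ish [163 174 180] [162 173 180] table [174 175 171] [171 172 167]
lid 0.6091771545410156 -0.2824366638183594 [0.08397195 0.08548536]
handle [ 0.60962501 -0.28223335] 0.3630867134369634 [0.01344837 0.06558631]
stand [([0.6284000277519226, -0.029600000008940697], np.float32(0.1194), np.float32(0.1192), -0.054)]
lilac 6 -3 -5 -5
rack []
```

```bash
python3 - <<'E'
from h import *
t=[.6093,-.2824]; ty=.363; S=[.6284,-.0296]; sy=-.055
bot.move_pose([*t,.22],quat(ty)); bot.move_linear([*t,.111],.12,until_force=10)
bot.set_gripper(0.0,60); w=bot.read_gripper_width(); bot.move_linear([*t,.24],.12)
print("grip",w,bot.read_gripper_width(),bot.read_ft_force())
bot.move_linear([*S,.24],.15,rotation=quat(sy)); print(bot.read_gripper_width(),bot.read_ft_force())
bot.move_linear([*S,.175],.08)
f=bot.move_linear([*S,.150],.02,until_force=10); print(f,bot.read_position(),bot.read_ft_force(),bot.read_moment(),bot.read_clock())
E
```

```text
grip 0.15117660359381596 0.1573791664887994 [-0.43812913 -0.59515    -4.7216804 ]
0.15309522863092956 [ 7.77686704e-04  1.17010505e-01 -3.89809940e+00]
True [ 0.62816524 -0.02950845  0.15116213] [0.13693483 0.73679136 6.65400865] [-0.02417909  0.07862771 -0.00408525] 35.1333
```

The tank reached the exact seated height. Release, verify, and look closely at the rack.

```bash
cat >> h.py <<'E'
def view(n,c,yaw,z):
    off=np.array([np.cos(yaw),np.sin(yaw)])*.0786
    bot.move_pose([c[0]-off[0],c[1]-off[1],z],quat(yaw)); return shot(n)
E
python3 - <<'E'
from h import *
bot.set_gripper(1.0); p=np.array(bot.read_position()); p[2]=.25; bot.move_linear(p,.15); print(bot.read_ft_force())
C,im=view("S2",(.631,-.03),-.055,.27); oS=ortho(C,im,.56,.70,-.1,.04,.14,.0005)
oa=[]
for n,c in (("R2",(.535,.21)),("R3",(.535,.31))):
    C,im=view(n,c,-.091,.14); print(n,C[:3,3]); oa.append(ortho(C,im,.46,.61,c[1]-.09,c[1]+.09,.078,.0004,grid=.02))
print([i.shape for i in oa],oS.shape,bot.read_clock())
o=np.zeros((760,450*1,3),np.uint8)
W_=max(oa[0].shape[1],oS.shape[1]); pad=lambda i:cv2.copyMakeBorder(i,0,0,0,W_-i.shape[1],0)
row=np.hstack(oa); cv2.imwrite("pics/rr.png",cv2.resize(row,(800,int(row.shape[0]*800/row.shape[1])))); cv2.imwrite("pics/oS2.png",oS)
k=np.zeros((600,800,3),np.uint8); a=cv2.imread("pics/rr.png"); k[:a.shape[0]]=a; k[a.shape[0]:a.shape[0]+270,:280]=oS[:270,:280] if a.shape[0]<330 else 0
cv2.imwrite("pics/comp1.png",k); print(a.shape)
E
```

```text
[ 0.30944634 -0.18644232 -0.59661824]
R2 [0.53303973 0.20950238 0.28372868]
R3 [0.53264062 0.31049652 0.28336597]
[(375, 450, 3), (375, 451, 3)] (280, 280, 3) 42.4333
(332, 800, 3)
```

View pics/comp1.png

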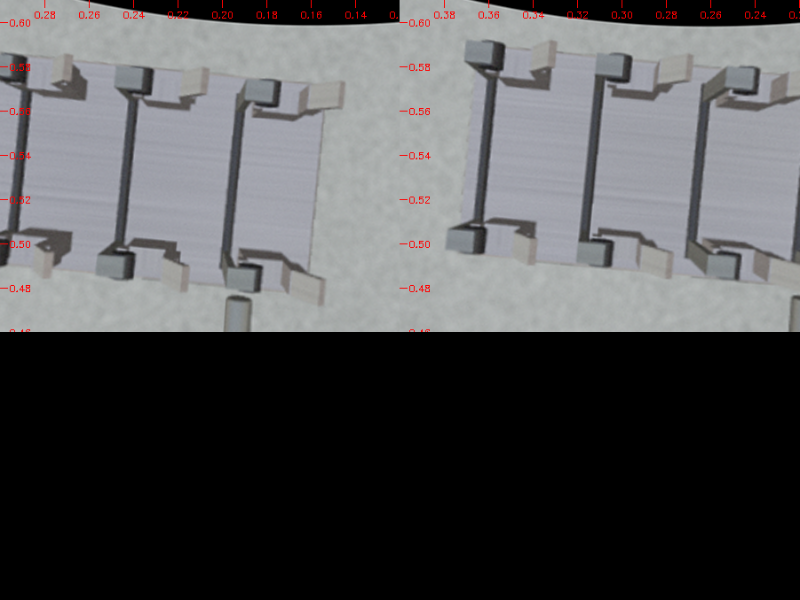

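In comp1, scale from the spacing shows the pale posts reach z=78 (prongs, on world -y) and the dark blocks are the rollers at about z=61. So rack yaw is -0.091, and the clip lanes agree with the base-derived middles to about 1 mm. Start with the first quill and check the tank numerically.

```bash
cat >> h.py <<'E'
RC=np.array([.5341,.2649]); RY=-.091
def clip(ly): return RC+np.array([-np.sin(RY),np.cos(RY)])*(ly-.0005)
def find_quill(n,guess,yaw):
    view(n,guess,yaw,.2); g=np.array(guess); b=.07
    r=quills(n,(g[0]-b,g[0]+b,g[1]-b,g[1]+b)); print(n,r)
    r=[x for x in r if .036<x[1]<.052 and .015<x[2]<.026]
    return min(r,key=lambda x:np.hypot(*(np.array(x[0])-g))) if r else None
def pick(q):
    (x,y),_,_,a=q
    bot.set_gripper(.7); bot.move_pose([x,y,.10],quat(a)); bot.move_linear([x,y,.003],.12,until_force=12)
    z=bot.read_position()[2]; bot.set_gripper(0,80); w=bot.read_gripper_width()
    bot.move_linear([x,y,.16],.15); print("pick z",z,"w",w,bot.read_gripper_width()); return z
def insert(ly,z):
    c=clip(ly); bot.move_linear([*c,.16],.25,rotation=quat(RY)); w=bot.read_gripper_width(); print("carry w",w)
    if w<.15: print("LOST"); return False
    bot.move_linear([*c,.09],.12); zz=.050-(.010-z)
    f=bot.move_linear([*c,zz-.001],.04,until_force=40); print("push",f,bot.read_position(),bot.read_ft_force())
    return True
def release(ly):
    c=clip(ly); bot.set_gripper(.45); bot.move_linear([*c,.12],.15)
def tamp(ly):
    c=clip(ly); bot.set_gripper(0); bot.move_linear([*c,.075],.12); f=bot.move_linear([*c,.057],.02,until_force=15); z=bot.read_position()[2]
    bot.move_linear([*c,.14],.15); print("tamp",f,"z",z)
E
python3 - <<'E'
from h import *
C,im=load("S2"); s=.0004; o=ortho(C,im,.55,.71,-.11,.05,.14,s,grid=0); b=o.astype(int); d=b[...,2]-b[...,0]
m=(cv2.GaussianBlur(d.astype(np.float32),(5,5),0)>9).astype(np.uint8)*255; m=cv2.morphologyEx(m,cv2.MORPH_OPEN,np.ones((9,9)))
pts=np.vstack([c for c in cv2.findContours(m,cv2.RETR_EXTERNAL,cv2.CHAIN_APPROX_NONE)[0] if cv2.contourArea(c)>800])
el=cv2.fitEllipse(cv2.convexHull(pts)); print("lid",.71-el[0][1]*s,.05-el[0][0]*s,np.array(el[1])*s)
q=find_quill("q1",(.391,.190),-.06)
if q:
    z=pick(q)
    if insert(.093,z): print(bot.read_clock())
E
```

```text
lid 0.6280185241699219 -0.029896875000000003 [0.08423564 0.08492986]
q1 [([0.387, 0.1915], np.float64(0.0434), np.float64(0.0181), -0.067)]
pick z 0.003814605327907814 w 0.20899745827871233 0.20816434152461122
carry w 0.2059570347300819
push False [0.54206516 0.35725923 0.04370323] [-3.34617854 -1.38631993  7.3745277 ]
49.975
```

```bash
python3 - <<'E'
from h import *
release(.093); tamp(.093)
q=find_quill("q2",(.457,.029),0)
if q:
    z=pick(q)
    if insert(.031,z): release(.031); tamp(.031)
C,im=view("R4",(.535,.30),-.091,.18); ortho(C,im,.44,.63,.20,.40,.05,.0004,"oR4",.02)
print(bot.read_clock())
E
```

```text
tamp True z 0.060000808785934806
q2 [([0.4529, 0.0285], np.float64(0.0426), np.float64(0.0174), 0.0)]
pick z 0.0038249971360507194 w 0.21115905034765367 0.2121780490926859Traceback (most recent call last):
  File "<stdin>", line 6, in <module>
  File "h.py", line 70, in insert
    c=clip(ly); bot.move_linear([*c,.16],.25,rotation=quat(RY)); w=bot.read_gripper_width(); print("carry w",w)
                ~~~~~~~~~~~~~~~^^^^^^^^^^^^^^^^^^^^^^^^^^^^^^^^
cell.PlanningError: the arm cannot follow that straight line within its joint ranges
```

```bash
sed -i 's/bot.move_linear(\[\*c,.16\],.25,rotation=quat(RY))/bot.move_pose([*c,.17],quat(RY))/' h.py; python3 - <<'E'
from h import *
print(bot.read_joint_positions())
if insert(.031,.0038): release(.031); tamp(.031)
C,im=view("R4",(.535,.30),-.091,.18); ortho(C,im,.44,.63,.20,.40,.05,.0004,"oR4",.02)
print(bot.read_clock())
E
```

```text
[-1.00076968e-01  2.18042983e-01 -5.42375788e-01  8.11993116e-01
 -2.27906838e-05  3.04152157e+00]
carry w 0.2136939563413364
push False [0.53622182 0.29534929 0.04366129] [-4.7466117  -3.01964221  7.3935563 ]
tamp True z 0.060000854038207034
72.5667
```

View pics/oR4.png

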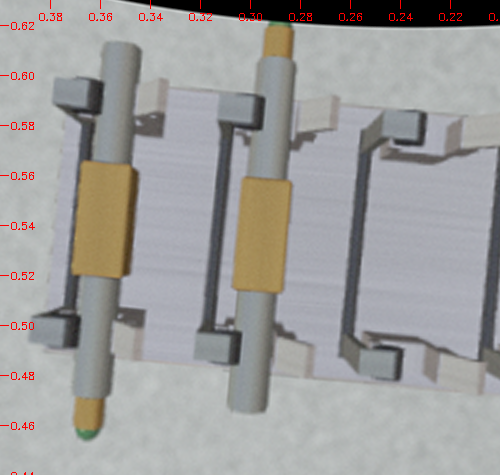

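The view shows two quills seated under their rollers at (105,220) and (262,235), centred. Next are the other two.

```bash
python3 - <<'E'
from h import *
bot.set_gripper(.7)
for n,g,a,ly in (("q3",(.459,-.100),-.18,-.031),("q4",(.449,-.236),-.26,-.093)):
    q=find_quill(n,g,a)
    if not q: print("no"); break
    z=pick(q)
    if not insert(ly,z): break
    release(ly); tamp(ly); print(bot.read_clock())
E
```

```text
q3 [([0.4561, -0.1004], np.float64(0.0434), np.float64(0.0179), -0.187)]
pick z 0.003854234592143617 w 0.21144243038407767 0.20949639278093707
carry w 0.21447269645521336
push False [0.53057693 0.23370977 0.04366971] [-3.65127405 -1.77131697  8.80042074]
tamp True z 0.05996179456247006
91.3917
q4 [([0.4465, -0.2379], np.float64(0.0433), np.float64(0.018), -0.269)]
pick z 0.0038932082890753422 w 0.2130410107486408 0.21380277010408366
carry w 0.21438998402217097
push False [0.52490492 0.17202788 0.0436768 ] [-5.13621789 -1.45277204  8.86170773]
tamp True z 0.059964885833514385
109.9083
```

All four tamped at z = 0.060. One overall check before switching on.

```bash
python3 - <<'E'
from h import *
C,im=view("F1",(.58,.12),-.05,.25); a=ortho(C,im,.42,.72,-.12,.40,.05,.00066)
im=bot.camera("top"); b=cv2.resize(im[120:310,90:450,::-1],(780,412)); b=b[:,:]
cv2.imwrite("pics/F.png",cv2.resize(a,(780,450)))
cv2.imwrite("pics/Ftop.png",b); print(bot.read_clock())
E
```

```text
110.5667
```

View pics/F.png

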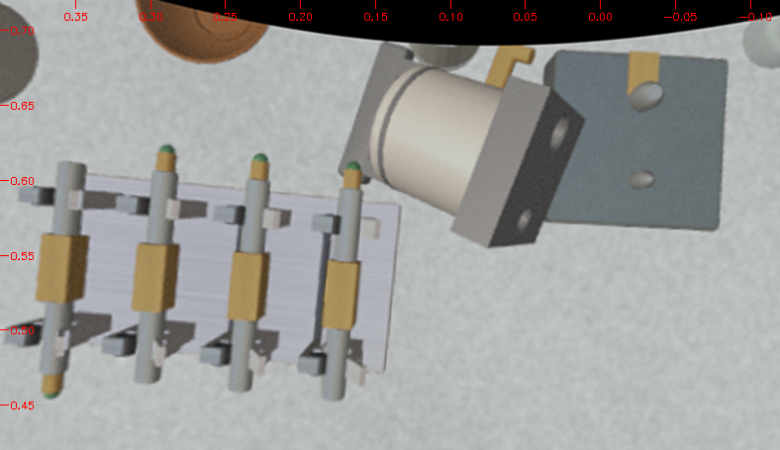

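View pics/Ftop.png

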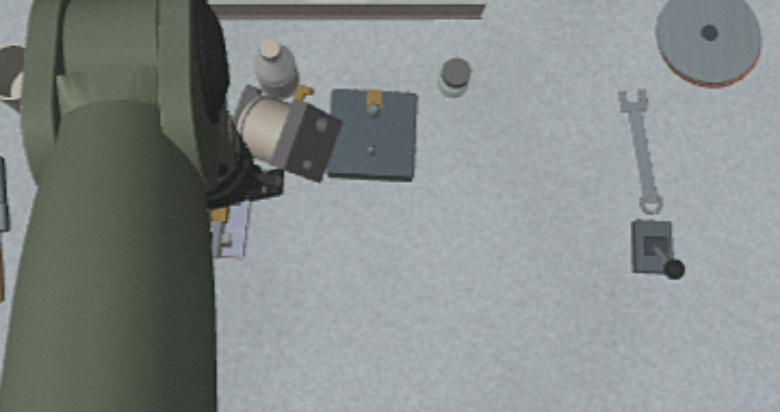

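F shows that carrying a quill at 0.16 m knocked the tank off its stand. It now lies with its foot leaning on the stand's left edge (holes at (560,135) and (525,220)) and its handle from (405,45) to (350,180). All four quills are seated, the lever is off and the bystanders look unmoved. I'll take one stereo pair of it to plan an uprighting regrasp.

```bash
python3 - <<'E'
from h import *
P=[]
for n,c in (("G1",(.665,.17)),("G2",(.665,.05))):
    C,im=view(n,c,-.05,.27); P.append(ortho(C,im,.50,.80,.03,.23,.06,.0005,grid=.02)); print(n,C[:3,3].round(4),P[-1].shape)
cv2.imwrite("pics/G.png",np.hstack(P)[:600,:800]); print(bot.read_clock())
for n,a in (("outward x",0),("y",1.57),("-y",-1.57)):
    for el in (0,20,30):
        for pos in ((.5,-.12,.14),(.45,-.2,.14),(.6,-.15,.14),(.55,-.25,.14)):
            z=np.array([np.cos(a)*np.cos(np.radians(el)),np.sin(a)*np.cos(np.radians(el)),-np.sin(np.radians(el))])
            x0=np.cross([0,0,1],z);x0/=np.linalg.norm(x0)   # tool y in vertical plane
            for sg in (1,-1):
                x=sg*x0; R=np.c_[x,np.cross(z,x),z]; q=Ro.from_matrix(R).as_quat()
                j=bot.solve_ik(pos,[q[3],*q[:3]])
                if j is not None: print(n,el,pos,sg,np.round(j,2))
E
```

```text
G1 [0.6631 0.1703 0.4109] (601, 400, 3)
G2 [0.6621 0.0481 0.4137] (601, 400, 3)
111.7
outward x 20 (0.6, -0.15, 0.14) 1 [-0.66  0.75 -1.29 -1.6   0.61  1.31]
outward x 20 (0.6, -0.15, 0.14) -1 [-0.66  0.75 -1.29 -1.6   0.61 -1.83]
outward x 20 (0.55, -0.25, 0.14) 1 [-0.96  0.67 -1.23 -1.33  0.88  1.12]
outward x 20 (0.55, -0.25, 0.14) -1 [-0.96  0.67 -1.23 -1.33  0.88 -2.03]
outward x 30 (0.6, -0.15, 0.14) 1 [-0.62  0.46 -1.19 -1.04  0.53  1.23]
outward x 30 (0.6, -0.15, 0.14) -1 [-0.62  0.46 -1.19 -1.04  0.53 -1.91]
outward x 30 (0.55, -0.25, 0.14) 1 [-0.91  0.43 -1.13 -0.81  0.75  1.  ]
outward x 30 (0.55, -0.25, 0.14) -1 [-0.91  0.43 -1.13 -0.81  0.75 -2.14]
y 20 (0.5, -0.12, 0.14) 1 [-0.8   1.04  0.14  1.77  0.72 -1.25]
y 20 (0.5, -0.12, 0.14) -1 [-0.8   1.04  0.14  1.77  0.72  1.89]
y 20 (0.45, -0.2, 0.14) 1 [-0.93  1.07  0.22  1.86  0.59 -1.32]
y 20 (0.45, -0.2, 0.14) -1 [-0.93  1.07  0.22  1.86  0.59  1.82]
y 20 (0.6, -0.15, 0.14) 1 [-0.73  1.21  0.57  2.    0.78 -1.2 ]
y 20 (0.6, -0.15, 0.14) -1 [-0.73  1.21  0.57  2.    0.78  1.94]
y 30 (0.5, -0.12, 0.14) 1 [-0.77  0.9   0.0
[... 1084 characters left out ...]
 -1 [ 0.1   0.81 -0.2   0.83 -1.21  0.29]
-y 20 (0.55, -0.25, 0.14) 1 [-0.07  0.67 -0.54  0.17 -1.21  2.94]
-y 20 (0.55, -0.25, 0.14) -1 [-0.07  0.67 -0.54  0.17 -1.21 -0.2 ]
-y 30 (0.5, -0.12, 0.14) 1 [ 0.14  0.61 -0.48  0.72 -1.03 -2.88]
-y 30 (0.5, -0.12, 0.14) -1 [ 0.14  0.61 -0.48  0.72 -1.03  0.27]
-y 30 (0.45, -0.2, 0.14) 1 [-0.02  0.48 -0.73  0.32 -1.05  3.09]
-y 30 (0.45, -0.2, 0.14) -1 [-0.02  0.48 -0.73  0.32 -1.05 -0.05]
-y 30 (0.6, -0.15, 0.14) 1 [ 0.07  0.7  -0.25  0.72 -1.04 -3.01]
-y 30 (0.6, -0.15, 0.14) -1 [ 0.07  0.7  -0.25  0.72 -1.04  0.13]
-y 30 (0.55, -0.25, 0.14) 1 [-0.11  0.58 -0.53  0.27 -1.04  2.92]
-y 30 (0.55, -0.25, 0.14) -1 [-0.11  0.58 -0.53  0.27 -1.04 -0.22]
```

View pics/G.png

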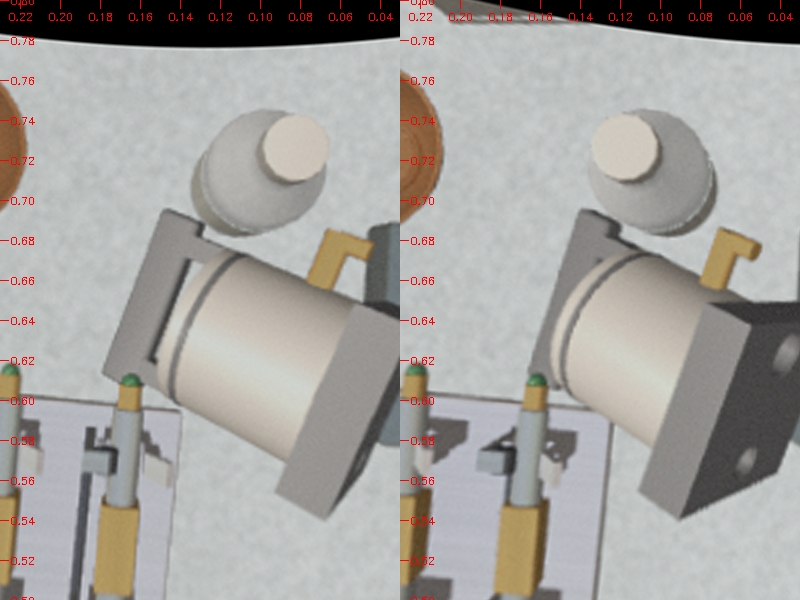

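G shows the handle's outer edge (165,210)–(105,372), the foot corners (325,520), (277,490), (355,305) and the holes (790,350), (747,460). Fit the tank's full pose from these and check feasible uprighting poses.

```bash
cat > fit.py <<'E'
from h import *
from scipy.optimize import least_squares
cam={n:load(n)[0] for n in("G1","G2","F1")}
def pl(n,c,r):
    if n=="F1": return np.array([.72-r*.3/450,.40-c*.52/780,.05])
    return np.array([.80-r*.0005,.23-(c-(400 if n=="G2" else 0))*.0005,.06])
obs=[]
for P,o in {(-45,-45,0):[("G1",325,520),("G2",680,520),("F1",490,247)],(-45,-45,24):[("G1",277,490),("G2",641,491),("F1",453,230)],
 (45,-45,24):[("G1",355,305),("G2",712,303),("F1",548,85)],(45,-45,0):[("G2",750,325),("F1",583,118)],(-45,45,0):[("F1",535,242)],
 (50,-7,142):[("G1",165,210),("G2",583,210)],(-50,-7,142):[("G1",105,372)],
 (28,0,0):[("G2",788,352),("F1",560,135)],(-28,0,0):[("G2",746,461),("F1",525,219)]}.items():
    for n,c,r in o: obs.append((n,np.array(P)/1e3,proj(cam[n],pl(n,c,r))[0]))
def res(v):
    R=Ro.from_rotvec(v[:3]).as_matrix(); return np.concatenate([proj(cam[n],R@P+v[3:])[0]-uv for n,P,uv in obs])
x=np.array([.94,-.34,0]);z=np.array([.31,.86,-.4]);z/=np.linalg.norm(z);R0=np.c_[x/np.linalg.norm(x),np.cross(z,x),z]
f=least_squares(res,np.r_[Ro.from_matrix(np.linalg.svd(R0)[0]@np.linalg.svd(R0)[2]).as_rotvec(),.6,.02,.08],loss="soft_l1",x_scale=[.1]*3+[.01]*3)
R=Ro.from_rotvec(f.x[:3]).as_matrix();t=f.x[3:]
E
cat > run.py <<'E'
from fit import *
print(np.round(R,3).tolist(),t.round(4),"res",np.round(f.fun.reshape(-1,2),1).tolist())
for P in ((0,0,.130),(.05,0,.13),(-.05,0,.13),(0,.043,.1),(0,.045,0),(0,0,0)): print(P,(R@np.array(P)+t).round(4))
def qq(z,y): R_=np.c_[np.cross(y,z),y,z]; q=Ro.from_matrix(R_).as_quat(); return [q[3],*q[:3]]
h=R@[0,0,.13]+t
for sg in (1,-1):
    for up in (0,.15): print("grasp",sg,up,bot.solve_ik((h+R[:,1]*.012+[0,0,up]).tolist(),qq(R[:,1],sg*R[:,2])))
for sg in(1,-1):
  for el in (0,5,10):
    for az in np.arange(-2,2.3,.3):
      for pos in ((.5,-.12),(.45,-.2),(.6,-.15),(.5,0),(.4,-.1),(.4,.05),(.6,-.25),(.45,-.3)):
        e=np.radians(el); u=np.array([np.cos(az),np.sin(az),0]);z=u*np.cos(e)-np.array([0,0,np.sin(e)]);y=sg*(u*np.sin(e)+np.array([0,0,np.cos(e)]))
        p=np.array([*pos,.13]); a=bot.solve_ik(p.tolist(),qq(z,y)); b=bot.solve_ik((p+[0,0,.1]).tolist(),qq(z,y))
        if a is not None and b is not None: print(sg,el,round(az,2),pos,np.round(a,2),np.round(b,2))
E
python3 run.py
```

```text
[[0.924, -0.019, 0.382], [-0.344, -0.477, 0.809], [0.167, -0.879, -0.447]] [0.5989 0.0451 0.0787] res [[0.3, -0.3], [1.8, -0.6], [-0.6, 1.2], [-0.8, 0.0], [0.9, -0.6], [-0.3, 1.0], [0.5, -0.5], [-0.5, 0.2], [-21.0, -3.8], [2.8, 0.6], [-17.7, -15.2], [0.1, 1.0], [-0.5, -1.3], [0.1, -1.2], [-1.5, 0.4], [1.3, 1.5], [0.2, 0.2], [1.6, 0.1], [0.1, 1.2]]
(0, 0, 0.13) [0.6485 0.1502 0.0205]
(0.05, 0, 0.13) [0.6947 0.133  0.0289]
(-0.05, 0, 0.13) [0.6023 0.1674 0.0122]
(0, 0.043, 0.1) [ 0.6362  0.1055 -0.0038]
(0, 0.045, 0) [0.598  0.0236 0.0391]
(0, 0, 0) [0.5989 0.0451 0.0787]
grasp 1 0 [ 0.31324018  0.89646743  0.11482714  0.9748122  -0.4640889   0.75408363]
grasp 1 0.15 [ 0.31324018  0.75448499  0.24169811  1.2436656  -0.4640889   0.75408363]
grasp -1 0 [ 0.31324018  0.89646743  0.11482714  0.9748122  -0.4640889  -2.38750903]
grasp -1 0.15 [ 0.31324018  0.75448499  0.24169811  1.2436656  -0.4640889  -2.38750903]
1 0 -2.0 (0.45, -0.2) [ 0.    1.23  0.03  1.95 -1.14 -1.57] [ 0.    1.07 -0.03  2.05 -1.14 -1.57]
1 0 -2.0 (0.4, -0.1) [ 0.19  1.2  -0.05  1.88 -0.95 -1.57] [ 0.19  1.04 -0.11  1.
[... 26245 characters left out ...]
4  2.08  0.73  1.73]
-1 10 1.6 (0.5, 0) [-0.66  1.1  -0.01  1.77  0.87  1.78] [-0.66  0.95 -0.02  1.9   0.87  1.78]
-1 10 1.6 (0.4, -0.1) [-0.9   1.09 -0.06  1.78  0.63  1.7 ] [-0.9   0.93 -0.08  1.91  0.63  1.7 ]
-1 10 1.6 (0.4, 0.05) [-0.7   0.99 -0.35  1.54  0.82  1.76] [-0.7   0.81 -0.37  1.7   0.82  1.76]
-1 10 1.9 (0.5, 0) [-0.55  1.2   0.27  1.98  0.67  1.71] [-0.55  1.06  0.24  2.1   0.67  1.71]
-1 10 1.9 (0.4, -0.1) [-0.77  1.16  0.14  1.93  0.46  1.66] [-0.77  1.02  0.12  2.05  0.46  1.66]
-1 10 1.9 (0.4, 0.05) [-0.57  1.06 -0.14  1.72  0.66  1.71] [-0.57  0.9  -0.16  1.86  0.66  1.71]
-1 10 2.2 (0.4, 0.05) [-0.44  1.13  0.07  1.88  0.49  1.67] [-0.44  0.98  0.04  2.    0.49  1.67]
```

Pose fit is consistent: foot edge on the stand at z≈0.039 and lid rim on the table. Grip the handle bar across its 24 mm side with the tool along the tank's y, then lift.

```bash
cat > st1.py <<'E'
from fit import *
def qq(z,y): q=Ro.from_matrix(np.c_[np.cross(y,z),y,z]).as_quat(); return [q[3],*q[:3]]
if __name__=="__main__":
    zt=R[:,1]; q=qq(zt,R[:,2]); g=R@[0,0,.132]+t+zt*.004
    p=np.array(bot.read_position()); p[2]=.32; bot.move_linear(p,.25)
    bot.set_gripper(.34,120)
    bot.move_pose(g-zt*.17,q); bot.move_linear(g-zt*.06,.15)
    f_=bot.move_linear(g,.04,until_force=6); print("in",f_,((bot.read_position()-g)@zt).round(4),np.round(bot.read_ft_force(),1))
    if (bot.read_position()-g)@zt>-.006:
        bot.set_gripper(0,120); print("w",bot.read_gripper_width(),bot.read_finger_force(),bot.read_clock())
    else: bot.move_linear(g-zt*.06,.15)
E
python3 st1.py
```

```text
in True -0.0113 [-0.2  2.   4.8]
```

```bash
cat > st2.py <<'E'
from st1 import *
import sys
zt=R[:,1]; q=qq(zt,R[:,2])
def attempt(op,off):
    g=R@[0,0,off]+t+zt*.004
    bot.set_gripper(op); bot.move_linear(g-zt*.06,.15)
    f_=bot.move_linear(g,.05,until_force=6); d=(bot.read_position()-g)@zt; m=np.array(bot.read_moment())
    print(op,off,f_,d.round(4),"F",np.round(bot.read_ft_force(),1),"M tool",np.round(m@np.c_[np.cross(R[:,2],zt),R[:,2],zt],2),bot.read_clock())
    if d>-.005: bot.set_gripper(0,120); print("w",bot.read_gripper_width(),bot.read_finger_force()); return True
    bot.move_linear(g-zt*.06,.15); return False
if __name__=="__main__":
    for op,off in ((.42,.133),(.42,.136),(.42,.130)):
        if attempt(op,off): break
E
python3 st2.py
```

```text
0.42 0.133 True -0.0118 F [0.4 3.2 4.2] M tool [-0.26  0.12 -0.03] 119.65
0.42 0.136 True -0.01 F [-0.1  2.4  4.8] M tool [-0.23  0.09  0.03] 121.5167
0.42 0.13 True -0.0388 F [ 0.5  0.5 -0.3] M tool [-0.68  0.12 -0.02] 123.0667
```

The handle is too close to the table for the outer finger, so contact comes early. Instead I'll pinch the upper foot corner, withdraw along the tank's axis, and stand it on open table at a slight tilt, which settles upright when released.

```bash
cat > st3.py <<'E'
from st1 import *
zt=R[:,1]; yt=R[:,2]; loc=np.array([-.038,-.035,.012]); el=np.radians(20)
best=None
for sg in (1,-1):
    for az in (1.15,1.0,1.3,.85,1.5,1.7):
        for T in ((.45,-.1),(.42,-.05),(.45,-.18),(.5,-.1),(.5,-.2),(.4,0)):
            Rf=(Ro.from_euler("z",az-np.pi/2)*Ro.from_euler("x",-el)).as_matrix()
            p=Rf@loc+[*T,.0154]; q=qq(Rf[:,1],sg*Rf[:,2])
            a=bot.solve_ik(p.tolist(),q); b=bot.solve_ik((p+[0,0,.13]).tolist(),q); c=bot.solve_ik((R@loc+t).tolist(),qq(zt,sg*yt))
            if a is not None and b is not None and c is not None:
                cost=np.abs(np.array(b)-c).max()
                if best is None or cost<best[0]: best=(cost,sg,az,T,Rf,p,q,np.round(a,2),np.round(c,2))
print(best[:4],best[7:])
E
cat > st3b.py <<'E'
from st3 import *
_,sg,az,T,Rf,p,q,_,_=best
g=R@loc+t; qg=qq(zt,sg*yt)
c=np.array(bot.read_position()); c[2]=max(c[2],.25); bot.move_linear(c,.25)
bot.set_gripper(.38); bot.move_pose(g-zt*.06,qg)
f_=bot.move_linear(g,.05,until_force=6); d=(bot.read_position()-g)@zt; print("in",f_,d.round(4))
if d>-.006:
    bot.set_gripper(0,120); print("w",bot.read_gripper_width(),bot.read_finger_force())
    s=np.array(bot.read_position()); bot.move_linear(s-yt*.07,.08); bot.move_linear(s-yt*.07+[0,0,.12],.12)
    print("lift w",bot.read_gripper_width(),np.round(bot.read_ft_force(),1),np.round(bot.read_moment(),2))
print(bot.read_clock())
E
python3 st3b.py
```

```text
(np.float64(1.5702570349704548), 1, 0.85, (0.5, -0.1)) (array([-1.05,  0.89, -0.65,  0.75,  1.1 , -0.78]), array([ 0.26,  0.63, -0.16,  0.93, -0.47,  0.7 ]))
in False -0.0004
w 0.24023016544356585 117.72360026836395
lift w 0.24365176386951878 [-1.   0.6 -5. ] [ 0.92  0.18 -0.02]
128.85
```

```bash
cat > st4.py <<'E'
from st1 import *
el=np.radians(20); az,sg,T=.85,1,(.5,-.1); loc=np.array([-.038,-.035,.012])
Rf=(Ro.from_euler("z",az-np.pi/2)*Ro.from_euler("x",-el)).as_matrix(); p=Rf@loc+[*T,.0154]; q=qq(Rf[:,1],sg*Rf[:,2])
for h_ in (.18,.15,.13):
    try: bot.move_pose(p+[0,0,h_],q); break
    except bot.PlanningError: pass
print("w",bot.read_gripper_width(),np.round(bot.read_position(),3),np.round(bot.read_ft_force(),1))
bot.move_linear(p+[0,0,.04],.15)
f_=bot.move_linear(p-[0,0,.012],.03,until_force=6); print(f_,np.round(bot.read_position()-p,4),np.round(bot.read_ft_force(),1),bot.read_clock())
E
python3 st4.py
```

```text
w 0.2419496713352315 [ 0.452 -0.096  0.218] [ 0.2  0.6 -4.5]
True [ 0.0002  0.0002 -0.0014] [0.2 0.1 3.5] 132.6
```

```bash
cat > tk.py <<'E'
from h import *
def tank_at(n,guess,z0=0,w=.11):
    C,im=load(n); s=.0004; x1,y1=guess[0]+w,guess[1]+w
    o=ortho(C,im,guess[0]-w,x1,guess[1]-w,y1,z0+.1,s,grid=0); b=o.astype(int)
    m=(cv2.GaussianBlur((b[...,2]-b[...,0]).astype(np.float32),(5,5),0)>9).astype(np.uint8)*255; m=cv2.morphologyEx(m,cv2.MORPH_OPEN,np.ones((9,9)))
    pts=np.vstack([c for c in cv2.findContours(m,cv2.RETR_EXTERNAL,cv2.CHAIN_APPROX_NONE)[0] if cv2.contourArea(c)>2500])
    e=cv2.fitEllipse(cv2.convexHull(pts)); c=np.array([x1-e[0][1]*s,y1-e[0][0]*s]); print("lid",c.round(4),(np.array(e[1])*s).round(4))
    o=ortho(C,im,guess[0]-w,x1,guess[1]-w,y1,z0+.142,s,grid=0); Y,X=np.mgrid[:o.shape[0],:o.shape[1]]
    mm=(np.hypot(x1-Y*s-c[0],y1-X*s-c[1])<.033)&(o.max(2)<125); q=np.argwhere(mm)*s; P=np.c_[x1-q[:,0],y1-q[:,1]]; e_,v=np.linalg.eigh(np.cov(P.T)); a=v[:,1]*np.sign(v[0,1])
    print("handle",P.mean(0).round(4),np.arctan2(a[1],a[0]).round(3),np.sqrt(12*e_).round(4)); return c,P.mean(0),np.arctan2(a[1],a[0])
E
cat > st5.py <<'E'
from tk import *
u=np.array([np.cos(.85),np.sin(.85),0])
bot.set_gripper(.34); s=np.array(bot.read_position()); bot.move_linear(s-u*.10,.06); print(np.round(bot.read_ft_force(),1))
s=np.array(bot.read_position()); s[2]=.25; bot.move_linear(s,.25); bot.set_gripper(1.)
view("T2",(.5,-.1),-.72,.28); print(bot.read_clock())
C,im=load("T2"); ortho(C,im,.35,.65,-.25,.05,.1,.0005,"oT2")
print([(np.round(d["bbox"]).astype(int).tolist(),round(d["confidence"],2)) for d in bot.search_frame("wrist","tank")])
tank_at("T2",(.5,-.1))
E
python3 st5.py
```

```text
[-0.5 -0.   0.2]
137.775
[([212, 34, 82, 108], 0.72)]
lid [ 0.4958 -0.1076] [0.0839 0.0851]
handle [ 0.496  -0.1074] -0.71 [0.0135 0.0656]
```

The tank stands upright at (0.4958, -0.1075), yaw -0.71. Place it again.

```bash
cat > st6.py <<'E'
from tk import *
t=[.4959,-.1075]; ty=-.71; S=[.6284,-.0296]; sy=-.055
bot.move_pose([*t,.22],quat(ty)); bot.move_linear([*t,.111],.12,until_force=10)
bot.set_gripper(0.0,60); bot.move_linear([*t,.24],.12); print("grip",bot.read_gripper_width(),np.round(bot.read_ft_force(),1))
bot.move_pose([*S,.24],quat(sy)); print(bot.read_gripper_width(),np.round(bot.read_ft_force(),1))
bot.move_linear([*S,.175],.1)
f=bot.move_linear([*S,.149],.025,until_force=10); print(f,np.round(bot.read_position(),4),np.round(bot.read_ft_force(),1),bot.read_clock())
E
python3 st6.py
```

```text
grip 0.1558508721030193 [-0.1  0.5 -4.5]
0.14690102982527165 [-1.1  0.2 -4.8]
True [ 0.6288 -0.0293  0.151 ] [-0.5  1.6  5.9] 147.7333
```

```bash
cat > st7.py <<'E'
from tk import *
bot.set_gripper(1.0); p=np.array(bot.read_position()); p[2]=.30; bot.move_linear(p,.2)
view("S3",(.631,-.03),-.055,.30); c,h,a=tank_at("S3",(.631,-.03),.04,.09)
print([(np.round(d["bbox"]).astype(int).tolist(),round(d["confidence"],2)) for d in bot.search_frame("wrist","tank_spout")])
C,im=load("S3"); tip=np.array([.6284,-.0296])+.066*np.array([np.cos(-.055),np.sin(-.055)])
for sgn in(1,-1):  # brass colour at spout side, 60 from axis, height ~80
    P=np.array([.6284,-.0296])+sgn*.062*np.array([np.cos(-.055),np.sin(-.055)]); r=[]
    for z in (.075,.085,.095,.105): u,v=proj(C,[*P,z])[0]; r.append(im[int(round(v)),int(round(u))].tolist() if 0<=v<384 and 0<=u<512 else None)
    print("spout side" if sgn>0 else "other",r)
view("R9",(.535,.26),-.091,.25); C,im=load("R9"); s=.0005; box=(.44,.63,.10,.40)
o=ortho(C,im,*box,.06,s,grid=0); hh=cv2.cvtColor(o,cv2.COLOR_BGR2HSV).astype(int); m=(hh[...,0]>10)&(hh[...,0]<28)&(hh[...,1]>110)&(hh[...,2]>70)
for r in rect(m,box[1],box[3],s,700): print(r,"nearest clip err",min((np.linalg.norm(clip(l)-r[0]).round(4),l) for l in(-.093,-.031,.031,.093)))
print(bot.read_clock())
E
python3 st7.py
```

```text
lid [ 0.6269 -0.0294] [0.0844 0.085 ]
handle [ 0.6267 -0.0295] -0.056 [0.0135 0.0656]
[([202, 35, 89, 120], 0.87)]
spout side [[108, 108, 106], [110, 107, 107], [102, 101, 101], [121, 102, 68]]
other [[108, 106, 106], [108, 106, 102], [109, 105, 106], [110, 107, 106]]
([0.5248000025749207, 0.17399999499320984], np.float32(0.0428), np.float32(0.0219), -0.095) nearest clip err (np.float64(0.0024), -0.093)
([0.5303000211715698, 0.23399999737739563], np.float32(0.0429), np.float32(0.019), -0.1) nearest clip err (np.float64(0.001), -0.031)
([0.5358999967575073, 0.29499998688697815], np.float32(0.0429), np.float32(0.0197), -0.096) nearest clip err (np.float64(0.001), 0.031)
([0.541700005531311, 0.35510000586509705], np.float32(0.0433), np.float32(0.022), -0.095) nearest clip err (np.float64(0.0021), 0.093)
154.5417
```

Tank is seated and all four quills are in place. Re-tamp the last clip as a height check, then throw the lever on.

```bash
cat > st8.py <<'E'
from tk import *
bot.set_gripper(0); bot.move_pose([*clip(-.093),.12],quat(RY)); tamp(-.093)
p=np.array(bot.read_position()); p[2]=.30; bot.move_linear(p,.25)
y=-.049; d=np.array([np.cos(y),np.sin(y),0])
bot.move_pose([.45,0,.30],quat(y)); s=np.array([.395,-.408,.20]); bot.move_pose(s,quat(y)); s[2]=.078; bot.move_linear(s,.15)
f=bot.move_linear(s+d*.115,.06,until_force=15); print("lever",f,np.round(bot.read_position(),4),np.round(bot.read_ft_force(),1))
bot.move_linear(bot.read_position()-d*.025,.1); q=np.array(bot.read_position()); q[2]=.25; bot.move_linear(q,.2)
view("L9",(.5,-.38),0,.25); C,im=load("L9")
o=ortho(C,im,.40,.60,-.48,-.33,.092,.0005,grid=0); print("ball",[r for r in rect(o.max(2)<45,.60,-.33,.0005,300)],bot.read_clock())
E
python3 st8.py
```

```text
tamp True z 0.05995293748865381
lever True [ 0.4884 -0.412   0.0769] [-1.8 -0.1  1. ]
ball [([0.5109999775886536, -0.4122999906539917], np.float32(0.024), np.float32(0.0235), -0.0), ([0.5982999801635742, -0.3894999921321869], np.float32(0.119), np.float32(0.0035), -1.571)] 169.5917
```

The ball is back at (0.511, -0.412), where it started when fully on. Hand in.

```bash
python3 -c "
from cell import bot
print(bot.close_job(),bot.read_clock())"
```

```text
the job is handed in; nothing more can be done
the job is handed in; nothing more can be done
```

I handed the job in at about 170 s with the tank on its pegs, all four quills clipped and the lever back on; partway through I knocked the tank off its stand while carrying a quill, then stood it up and re-seated it before switching on (no verdict was shown).

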